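# Clamp the walnut board through the guard window

## Task

Clamp the dark walnut board: with the fingertips push it along its guides until it is fully home against the steel stop, then reach down through the window of the yellow guard over it and press that station's red lever all the way down, and come clear again. Never touch either yellow guard, do not lift the board, and leave the pale maple board, its lever and everything else on the bench alone.

Things in the scene. Friction and masses are not known exactly. Their poses are not given: they have to be found in the camera images.
- walnut_station: fixed plywood clamping station of the dark walnut board, base 18 mm thick, x -170 to +155, y +-75 mm. Origin: underside, below the window centre; +x points away from the robot (yaw within 0.18). The board slides along x between guides (inner faces y +-52.5, tops 28 mm above the table, x -160 to +105) up to a steel stop (face at x +105, top 40 mm above the table)
- walnut_board: loose dark walnut board, 240 (x) x 100 (y) x 24 mm, about 0.4 kg, on the base (underside 18, top 42 mm above the table). Origin: underside centre; axes as the station's. Home, its origin is at station x -15 and its near end at x -135 mm, 67 mm nearer the robot than the guard. It starts 30 to 60 mm short of home, towards the robot
- walnut_guard: fixed yellow guard: level frame 136 (x) x 144 (y) x 4 mm with an open window 100 (x) x 90 (y) mm, on four 8 mm posts at x +-60, y +-67 (part of it). Origin: window centre in the frame's top face, 122 mm above the table; axes as the station's
- walnut_lever (a joint): red-ended clamp lever, hinged at the station's far end (axis along y, at x +135, 80 mm above the table). 0 = raised, 0.24 rad = fully down on its end stop; starts at 0 to 0.05. Stiff: moves under about 6 N at the pad and stays where it is left
- walnut_lever_pad (a point): top centre of the lever's red pad (40 x 36 mm, 8 mm thick), under the window centre (station x 0 within 2 mm, y 0): 103 mm above the table when raised, 70 mm when fully down
- maple_station: fixed plywood clamping station of the pale maple board, base 18 mm thick, x -170 to +155, y +-75 mm. Origin: underside, below the window centre; +x points away from the robot (yaw within 0.18). The board slides along x between guides (inner faces y +-52.5, tops 28 mm above the table, x -160 to +105) up to a steel stop (face at x +105, top 40 mm above the table)
- maple_board: loose pale maple board, 240 (x) x 100 (y) x 24 mm, about 0.4 kg, on the base (underside 18, top 42 mm above the table). Origin: underside centre; axes as the station's. Home, its origin is at station x -15 and its near end at x -135 mm, 67 mm nearer the robot than the guard. It is to be left where it lies
- maple_guard: fixed yellow guard: level frame 136 (x) x 144 (y) x 4 mm with an open window 100 (x) x 90 (y) mm, on four 8 mm posts at x +-60, y +-67 (part of it). Origin: window centre in the frame's top face, 122 mm above the table; axes as the station's
- maple_lever (a joint): red-ended clamp lever, hinged at the station's far end (axis along y, at x +135, 80 mm above the table). 0 = raised, 0.24 rad = fully down on its end stop; starts at 0 to 0.05. Stiff: moves under about 6 N at the pad and stays where it is left
- maple_lever_pad (a point): top centre of the lever's red pad (40 x 36 mm, 8 mm thick), under the window centre (station x 0 within 2 mm, y 0): 103 mm above the table when raised, 70 mm when fully down
- tin: loose metal finish tin, 104 mm across, 122 mm tall, origin underside centre; bystander
- flask: loose green drinking flask, 72 mm across, 255 mm tall, origin underside centre; bystander
- screwdriver: loose screwdriver with a green handle, lying on the bench; bystander
- brush: loose brush lying on the bench; bystander
- sanding_block: loose cork sanding block 100 x 50 x 35 mm, origin underside centre, near the robot between the stations; bystander
- cup: loose white cup, 70 mm across, 70 mm tall, origin underside centre; bystander

How it is judged:
By the outcome, as a careful person would: the job done as asked, in the order asked, and still so for the second after the job is handed in, with the robot touching nothing.
It also fails if it takes over 43 s, if anything falls off the work surface, if the arm or the gripper's body presses on something with over 40 N, if the wrist force passes 120 N, or if a joint passes its speed limit or range.

## Robot

A 6-joint arm with a two-finger parallel gripper is mounted at the origin on the work surface. World frame = base frame: x ahead of the robot, y to its left, z up, the work surface at z = 0. Lengths are in mm, angles in rad, forces in N, time in s.
With the tool pointing down it reaches from about 350 to 875 mm from the base axis. Payload 4.2 kg.
Tool frame: the origin (TCP) lies at the very end of the fingers, on their centre line; the grasp point (between the pads) lies 19 mm behind it; z points along the fingers, y is the line along which they close (so a half turn about z gives the same grasp; the last joint's range is limited). The gripper opens to 85 mm and grips with 20 to 120 N. Pads are 22 mm wide; open, the fingers measure 114 mm over their backs; the gripper's body (76 mm by 85 mm) begins 54 mm behind the grasp point. The pads swing forward as they close: fully open they stand 13 mm farther back than shut.
Start: joints at [0.259, 0.385, 0.008, 0, -1.194, -0.259], TCP at [624.979, 0.025, 231.312] pointing down, gripper open.
Joint ranges: [-3.14, 3.14], [-1.21, 2.06], [-1.07, 1.41], [-3.16, 2.05], [-2.99, -0.16], [-3.1, 3.1]. Speed limits (rad/s): [2.79, 2.79, 3.14, 3.14, 3.14, 3.14].

## Interface

Orientations are given as a unit quaternion [x, y, z, w].
In Python, from bench import arm gives the robot as it stands. The module is installed in compiled form; this text tells all that it offers.
- The arm moves only by the tool drive_tool, never from a script. Its argument "targets" is a list of rows, each a list of 5 numbers: the closure, from -1 (fully open) to 1 (shut), then the shift along the tool's x, y, z in mm, then the turn about the tool's z in degrees. In form: [[grip, tx, ty, tz, roll], ...]. A call has 1 to 12 rows; each row is the pose to reach, as a shift and turn from the pose commanded when the call began, along the tool's axes at that moment; what a row does not reach only later rows make up. A row lasts 1/10 s, in which the tool goes at most 50 mm and 8.59 degrees, less where a joint would pass 70% of its speed; a pose out of reach is approached as far as the arm can. A call with a gripper value outside its range is refused whole. The fingers move at their own pace and stop on an object; the grip force is fixed at half the most. Time passes only in rows, so rows that repeat a pose let the fingers close. It gives the time, the measured TCP pose, the force, the opening and the grip force at its end, in the units of the state.
- arm.read_state(): the state, without advancing time (a new reading comes with each control period).
- arm.get_image(name): name is "scene" or "side" or "wrist"; returns the picture (400x640x3 uint8, blue, green, red); there is no depth.
- arm.camera_params(name): a dict with "fov_y" (degrees; the focal length in pixels is half the picture's height over the tangent of half this angle, whatever the lens; pixels are square), "cx", "cy" (the principal point, pixels), "rvec" (rotation vector, rad) and "tvec" (3), from world to camera coordinates, as OpenCV has them; the wrist camera has in their place "tool_from_camera" (4x4, takes a point from camera to tool coordinates, whose origin is the TCP and whose axes are the flange's). Camera axes: x right, y down, z forward; pixel columns grow to the right and rows downward; lengths in mm; the calibration is good to about 2 mm. A picture is of the moment at which its call begins: read the wrist's pose just before it. camera_params takes no time and is no camera call.
- arm.job_done(): hands the job in; it is judged then, once.
The state is a dict: "clock": time; "joints": joint angles; "joint_vel": joint speeds; "joint_efforts": joint torques, N m; "position": TCP position; "ee_rot": TCP orientation; "contact_force": force on the tool from outside, world axes, zero at the start; "wrist_torque": the same for the moment, N m; "gripper_width": finger opening in mm; "grasp_force": force on a finger pad.
Only numpy, scipy, OpenCV 4.12 (cv2) and the standard library are available. Lean on these libraries where they do the work, as an engineer would, in place of code of your own. Each camera call takes 0.05 s, during which the arm holds its last target. There are 200 camera calls.

## Working session

There is one attempt and no reset: what is moved stays moved. The work goes in short steps, Python scripts to look and compute and a tool call to move; the robot and the scene stay as the last step left them, time stands still between calls to the robot, and variables do not carry over. Pictures are saved under pics/ and viewed, at most 10 in all, crops included, and the job is handed in when it is done.

Besides the shell and the picture viewer there is one more tool, called after "Request:" as a command line: name --pt "numbers of a row" for each row, then --argument value for the rest. drive_tool: Moves the arm, as the interface text tells. Its arguments: {"type":"object","properties":{"targets":{"type":"array","items":{"type":"array","items":{"type":"number"}}}},"required":["targets"]}

```bash
mkdir -p pics
python3 - <<'E'
from bench import arm
import cv2,numpy as np
print(arm.read_state())
for n in("scene","side","wrist"):
    p=arm.camera_params(n);print(n,p)
    cv2.imwrite(f"pics/{n}0.png",arm.get_image(n))
E
```

```text
{'clock': 0.0, 'joints': array([ 2.58613721e-01,  3.85562525e-01,  6.66197558e-03, -5.18276576e-04,
       -1.19400534e+00, -2.58588056e-01]), 'joint_vel': array([-1.60450845e-03,  6.13429651e-05, -6.51718575e-04,  2.54574091e-04,
       -9.55625857e-04, -6.87638012e-04]), 'joint_efforts': array([-9.55001960e-04, -3.92286408e+01,  1.88399577e+01,  4.18616563e+00,
       -4.72148502e-03,  8.27910434e-07]), 'position': array([6.24427528e+02, 3.61741068e-02, 2.30229268e+02]), 'ee_rot': array([-0.70704784,  0.70716489,  0.00073851, -0.00079068]), 'contact_force': array([-1.00337159, -0.25893974, -0.22623504]), 'wrist_torque': array([0.01820871, 0.01523947, 0.01247008]), 'grasp_force': 0.0, 'gripper_width': 85.22222565716142}
scene {'fov_y': 55.45398223288581, 'cx': 318.83010303268134, 'cy': 196.56469253962143, 'rvec': array([ 1.94925283,  1.74420343, -0.54058884]), 'tvec': array([ -73.45487542, -411.31705674, 1530.23390565])}
side {'fov_y': 52.40193374983576, 'cx': 319.60812747969607, 'cy': 201.67253963709445, 'rvec': array([ 2.36892752, -0.30321602,  0.11529886]), 'tvec': array([-566.01271601,  180.30431864, 1172.1829961 ])}
wrist {'fov_y': 62.95935227040607, 'cx': 315.25360316912764, 'cy': 200.69851056367528, 'tool_from_camera': array([[ 9.39234521e-04, -9.51095558e-01, -3.08895381e-01,
         7.74607278e+01],
       [ 9.99999439e-01,  7.42153870e-04,  7.55513869e-04,
         3.01885567e-01],
       [-4.89317983e-04, -3.08895918e-01,  9.51095722e-01,
        -1.42524276e+02],
       [ 0.00000000e+00,  0.00000000e+00,  0.00000000e+00,
         1.00000000e+00]])}
```

View pics/scene0.png

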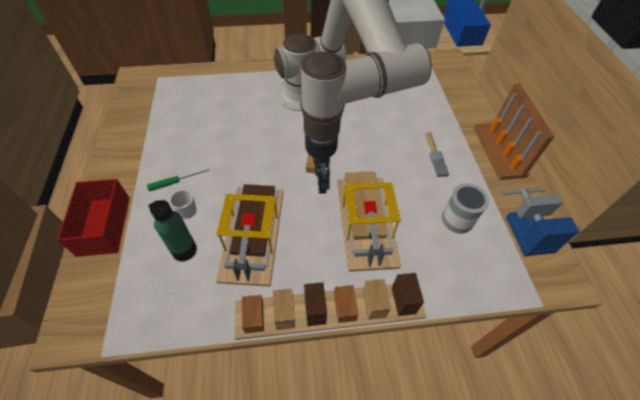

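View pics/side0.png

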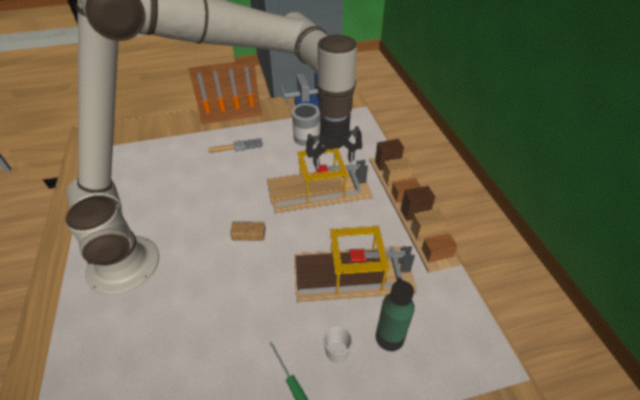

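The scene view shows the walnut station at about (250,235), with the robot at the top. The side view shows it at about (350,268), with the flask at (395,320) close by. I'll enlarge both.

Run:
```python
import cv2,numpy as np
a=cv2.imread("pics/scene0.png")[175:290,205:295];b=cv2.imread("pics/side0.png")[220:305,285:425]
a=cv2.resize(a,None,fx=5,fy=5,interpolation=2)[:, :];b=cv2.resize(b,None,fx=5,fy=5,interpolation=2)
cv2.imwrite("pics/ca.png",a);cv2.imwrite("pics/cb.png",b)
```

```text
(no output)
```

View pics/ca.png

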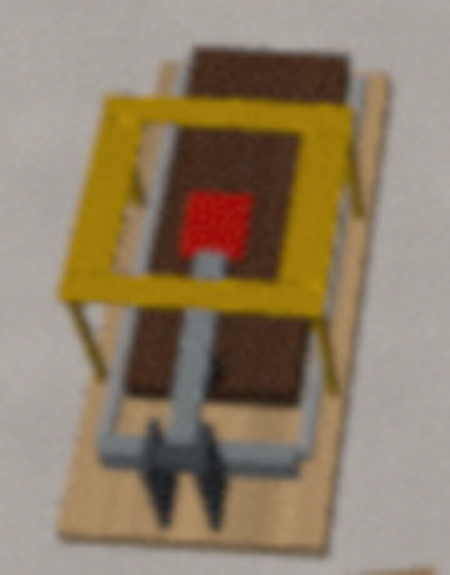

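View pics/cb.png

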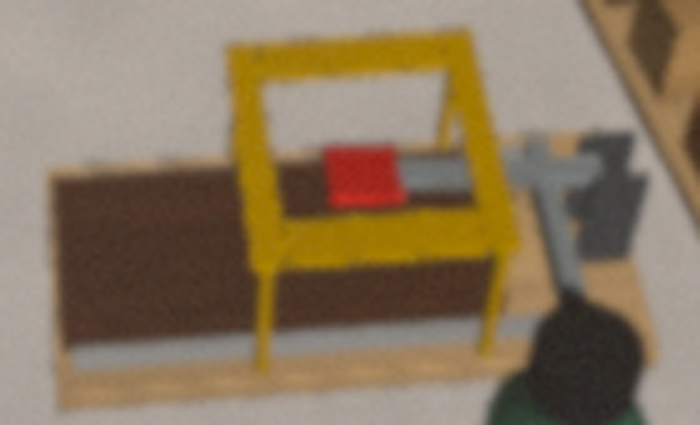

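```bash
cat > h.py <<'E'
import numpy as np,cv2
from bench import arm
from scipy.optimize import least_squares
from scipy.spatial.transform import Rotation as R
def cam(n,state=None):
    p=arm.camera_params(n);f=200/np.tan(np.radians(p["fov_y"]/2))
    K=np.array([[f,0,p["cx"]],[0,f,p["cy"]],[0,0,1]])
    if n=="wrist":
        T=np.eye(4);T[:3,:3]=R.from_quat(state["ee_rot"]).as_matrix();T[:3,3]=state["position"]
        M=np.linalg.inv(T@p["tool_from_camera"]);return K,cv2.Rodrigues(M[:3,:3])[0],M[:3,3]
    return K,p["rvec"],p["tvec"]
def proj(c,X): return cv2.projectPoints(np.atleast_2d(X).astype(float),c[1],c[2],c[0],None)[0][:,0]
def w(q,X):
    c,s=np.cos(q[2]),np.sin(q[2]);X=np.atleast_2d(X).astype(float)
    return np.c_[q[0]+c*X[:,0]-s*X[:,1],q[1]+s*X[:,0]+c*X[:,1],X[:,2]]
E
python3 - <<'E'
from h import *
# (station xyz, pixel in crop, board?)
S=[((-68,-72,122),(105,97),0),((-68,72,122),(355,106),0),((-50,45,122),(305,132),0),((50,45,122),(280,272),0),
((155,-75,18),(60,530),0),((155,75,18),(328,545),0),((-170,75,18),(390,73),0),((-120,-50,42),(195,47),1),((-120,50,42),(349,55),1)]
D=[((-68,72,122),(228,46),0),((68,72,122),(470,30),0),((68,-72,122),(516,242),0),((-68,-72,122),(257,260),0),((-170,75,18),(50,170),0),((-170,-75,18),(60,400),0),
((-120,50,42),(57,178),1),((-120,-50,42),(65,343),1)]
cs,cd=cam("scene"),cam("side")
def f(q):
    r=[]
    for L,c,o in((S,cs,(205,175)),(D,cd,(285,220))):
        X=np.array([np.array(a[0],float)+[a[2]*q[3],0,0] for a in L])
        u=np.array([(np.array(a[1])+.5)/5-.5+o for a in L]);r.append(proj(c,w(q,X))-u)
    return np.vstack(r).ravel()
s=least_squares(f,[550,-150,0,-60],loss="soft_l1");print(s.x,f(s.x).reshape(-1,2).round(1).tolist())
E
```

```text
[ 6.36504533e+02 -2.01562884e+02 -1.63038226e-01 -4.39994373e+01] [[0.1, -0.4], [0.3, 0.2], [0.1, -0.3], [0.3, 2.3], [-0.4, 0.9], [0.5, 0.7], [0.2, -0.0], [-0.7, 0.3], [-0.1, 0.2], [-1.0, -0.1], [0.1, -0.5], [1.9, 1.3], [-0.6, 2.0], [-1.1, -0.2], [-0.5, -0.0], [-0.4, 0.2], [-0.1, -1.9]]
```

Request:
drive_tool --pt "1 170 180 0 9.3" --pt "1 170 180 0 9.3" --pt "1 170 180 0 9.3" --pt "1 170 180 0 9.3" --pt "1 170 180 0 9.3" --pt "1 170 180 0 9.3" --pt "1 170 180 0 9.3" --pt "1 170 180 0 9.3" --pt "1 170 180 0 9.3"

```text
clock: 1.05
position: [445.9, -169.3, 231.1]
ee_rot: [-0.648, 0.762, 0.0, -0.0]
contact_force: [-0.1, 0.9, 0.0]
gripper_width: -0.3
grasp_force: 0.0
```

Run:
```python
from h import *
s=arm.read_state();print(s["position"],s["ee_rot"],s["joint_vel"].round(3),s["contact_force"])
im=arm.get_image("wrist");cv2.imwrite("pics/w1.png",im)
c=cam("wrist",s);q=[636.5,-201.6,-.163]
print(proj(c,w(q,[(-164,-50,42),(-164,50,42),(-68,-72,122),(-68,72,122),(68,-72,122),(0,0,100)])).round())
```

```text
[ 445.85200604 -169.32571963  231.08134766] [-6.47944976e-01  7.61687133e-01  1.09141519e-04 -8.76531320e-05] [ 0.004  0.003 -0.     0.001 -0.     0.001] [-0.065966    0.8616013   0.00208675]
[[285. 123.]
 [287. 217.]
 [144. 101.]
 [170. 273.]
 [-41. 100.]
 [ 92. 187.]]
```

View pics/w1.png

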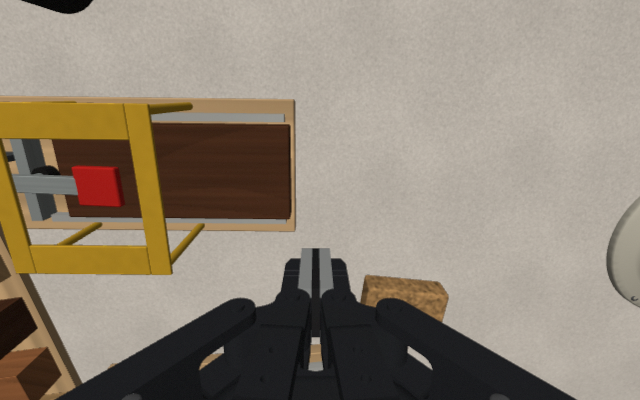

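The wrist view agrees with the estimate to about 4 px. The board's near corners are at (290,124) and (290,219), the guard's near outer corners at (149,104) and (172,273), and the pad at about (98,186). I'll refit with these included and check clearance to the sanding block.

Run:
```python
from h import *
s=arm.read_state();c=cam("wrist",s)
P=[((-68,-72,122),(149,104),0),((-68,72,122),(172,273),0),((-50,-45,122),(124,137),0),((-50,45,122),(139,246),0),((50,45,122),(20,246),0),
((-170,-75,18),(295,99),0),((-170,75,18),(295,231),0),((-120,-50,42),(290,124),1),((-120,50,42),(290,219),1)]
def f(q):
    X=np.array([np.array(a[0],float)+[a[2]*q[3],0,0] for a in P]);return (proj(c,w(q,X))-[a[1] for a in P]).ravel()
o=least_squares(f,[636,-201,-.163,-44],loss="soft_l1");print(o.x,f(o.x).reshape(-1,2).round(1).tolist())
q=o.x;cp=s["position"]
print("landing px",proj(c,[cp[0],cp[1],26]))
# pad z
for z in(103,96):print(z,proj(c,w(q,[(0,0,z)])))
r=R.from_quat(s["ee_rot"]).as_matrix()
print("yaw tool y",np.arctan2(*(-r[:2,1])[::-1]))
for st in[(-195,0,60),(-135,0,26),(0,0,130)]:print(st,w(q,[st]),r.T@(w(q,[st])[0]-cp))
```

```text
[ 6.35784240e+02 -2.01696673e+02 -1.76790775e-01 -4.74009464e+01] [[-2.5, -2.3], [-1.9, 1.0], [3.9, 1.3], [5.9, -0.4], [6.2, -2.2], [-1.3, -0.6], [-0.9, 0.5], [-0.3, 1.0], [0.3, 0.0]]
landing px [[314.41179819 169.75036267]]
103 [[ 89.9174019  187.41894173]]
96 [[ 95.13326728 185.26833821]]
yaw tool y -0.160906332532961
(-195, 0, 60) [[ 443.82367141 -167.40177287   60.        ]] [ -1.53979585   2.1882039  171.02464135]
(-135, 0, 26) [[ 502.8884617  -177.95404977   26.        ]] [ -0.58678504 -57.81945776 204.99775297]
(0, 0, 130) [[ 635.78423986 -201.69667279  130.        ]] [   1.55757262 -192.75580601  100.93727224]
```

Request:
drive_tool --pt "1 -1 7 50 0" --pt "1 -1 7 100 0" --pt "1 -1 7 150 0" --pt "1 -1 7 190 0" --pt "1 -1 7 205 0" --pt "1 -1 7 205 0" --pt "1 -1 7 205 0"

```text
clock: 1.8
position: [439.2, -167.5, 26.4]
ee_rot: [-0.648, 0.762, -0.0, -0.0]
contact_force: [-0.1, -0.0, 0.1]
gripper_width: -0.2
grasp_force: 0.0
```

Request:
drive_tool --pt "1 0 -6 0 0" --pt "1 0 -12 0 0" --pt "1 0 -18 0 0" --pt "1 0 -23 0 0" --pt "1 0 -28 0 0" --pt "1 0 -33 0 0" --pt "1 0 -38 0 0" --pt "1 0 -40 0 0" --pt "1 0 -40 0 0"

```text
clock: 2.7
position: [478.5, -174.4, 26.3]
ee_rot: [-0.647, 0.762, -0.0, 0.0]
contact_force: [-0.4, 0.1, 0.4]
gripper_width: 0.2
grasp_force: 0.1
```

Run:
```python
from h import *
s=arm.read_state();q=[636,-201.6,-.165]
d=s["position"][:2]-q[:2];print(s["position"],s["contact_force"],"station x,y",d@[np.cos(q[2]),np.sin(q[2])],d@[-np.sin(q[2]),np.cos(q[2])])
a=arm.get_image("side")[190:320,250:430];b=arm.get_image("wrist")
cv2.imwrite("pics/s2.png",np.vstack([cv2.resize(a,(432,312)),cv2.resize(b,(432,270))]))
```

```text
[ 478.46418418 -174.40727868   26.25745468] [-0.35445997  0.07547492  0.37097218] station x,y -159.86268821536217 0.9477744764291165
```

View pics/s2.png

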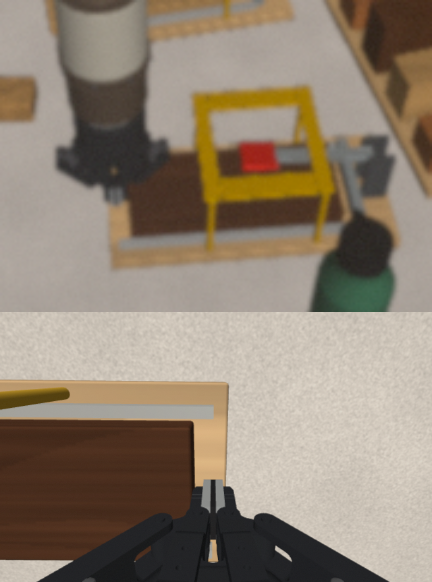

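The fingers touch the board's near end (wrist view, about (195,490)), and it has started to slide. About 10 mm remains. The side view shows wide linkage elbows, so I'll check them against the guard before reaching in.

Request:
drive_tool --pt "1 1 -3 0 0" --pt "1 1 -6 0 0" --pt "1 1 -8 0 0" --pt "1 1 -9 0 0" --pt "1 1 -9 0 0"

```text
clock: 3.3
position: [486.6, -176.8, 26.3]
ee_rot: [-0.647, 0.762, -0.0, 0.0]
contact_force: [-1.1, -0.9, 0.8]
gripper_width: -0.1
grasp_force: 0.7
```

Request:
drive_tool --pt "1 0 -1 0 0" --pt "1 0 -2 0 0" --pt "1 0 -2 0 0"

```text
clock: 3.6
position: [488.7, -177.1, 26.3]
ee_rot: [-0.647, 0.762, -0.0, 0.0]
contact_force: [-1.0, 0.4, 0.3]
gripper_width: -0.1
grasp_force: 0.6
```

Request:
drive_tool --pt "1 0 -1 0 0" --pt "1 0 -2 0 0" --pt "1 0 -3 0 0" --pt "1 0 -3 0 0"

```text
clock: 4.0
position: [489.5, -177.4, 26.1]
ee_rot: [-0.647, 0.762, 0.002, -0.001]
contact_force: [-4.8, 2.3, 3.9]
gripper_width: 0.0
grasp_force: 2.8
```

Request:
drive_tool --pt "1 0 -1 0 0" --pt "1 0 -2 0 0" --pt "1 0 -3 0 0" --pt "1 0 -3 0 0"

```text
clock: 4.4
position: [489.5, -177.6, 25.6]
ee_rot: [-0.647, 0.763, 0.004, -0.003]
contact_force: [-9.9, 3.1, 7.3]
gripper_width: 0.2
grasp_force: 5.3
```

Request:
drive_tool --pt "1 0 15 0 0" --pt "1 0 35 0 0" --pt "1 0 35 -40 0" --pt "1 0 35 -90 0" --pt "1 0 35 -140 0" --pt "1 0 35 -155 0" --pt "1 0 35 -155 0" --pt "1 0 35 -155 0"

```text
clock: 5.2
position: [460.2, -172.3, 181.3]
ee_rot: [-0.647, 0.762, -0.0, 0.001]
contact_force: [-0.1, -0.2, -0.2]
gripper_width: -0.5
grasp_force: 0.0
```

Run:
```python
from h import *
s=arm.read_state();print(s["position"],s["contact_force"])
Rm=R.from_quat(s["ee_rot"]).as_matrix()
out=[]
for n in("side","wrist"):
    im=arm.get_image(n);c=cam(n,s);cv2.imwrite(f"pics/{n}3.png",im)
    k=6 if n=="side" else 2
    t=proj(c,s["position"]+Rm@[0,0,-40])[0]
    x0,y0=(int(t[0])-32,int(t[1])-24) if n=="side" else (155,210)
    W,H=(66,48) if n=="side" else(320,190)
    g=cv2.resize(im[y0:y0+H,x0:x0+W],None,fx=k,fy=k,interpolation=2)
    g=cv2.convertScaleAbs(g,alpha=1.8,beta=20)
    for tx,col in ((0,(0,0,255)),(12,(0,255,0))) if n=="wrist" else ((0,(0,0,255)),):
      for h in(0,52,73):
        for y in(-50,50):
          u=((proj(c,s["position"]+Rm@[tx,y,-h])[0]+.5-[x0,y0])*k).astype(int)
          cv2.drawMarker(g,tuple(map(int,u)),col,0,12,1);print(n,tx,h,y,u)
    out.append(cv2.resize(g,(620,int(620*H/W))) if 0 else g)
W=max(o.shape[1] for o in out)
cv2.imwrite("pics/l3.png",np.vstack([cv2.copyMakeBorder(o,0,0,0,W-o.shape[1],0) for o in out])[:, :])
print(cv2.imread("pics/l3.png").shape)
```

```text
[ 460.16566087 -172.27466555  181.29074486] [-0.1123732  -0.22147055 -0.24089195]
side 0 0 -50 [328 203]
side 0 0 50 [ 85 221]
side 0 52 -50 [324 122]
side 0 52 50 [ 72 140]
side 0 73 -50 [323  87]
side 0 73 50 [ 66 106]
wrist 0 0 -50 [113 104]
wrist 0 0 50 [523 104]
wrist 0 52 -50 [ 20 254]
wrist 0 52 50 [614 254]
wrist 0 73 -50 [-46 361]
wrist 0 73 50 [679 361]
wrist 12 0 -50 [108  59]
wrist 12 0 50 [528  59]
wrist 12 52 -50 [ 10 193]
wrist 12 52 50 [624 193]
wrist 12 73 -50 [-61 291]
wrist 12 73 50 [694 291]
(668, 640, 3)
```

```bash
python3 -c "
import cv2;a=cv2.imread('pics/l3.png');cv2.imwrite('pics/l3b.png',cv2.resize(a,(570,595)))"
```

```text
(no output)
```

View pics/l3b.png

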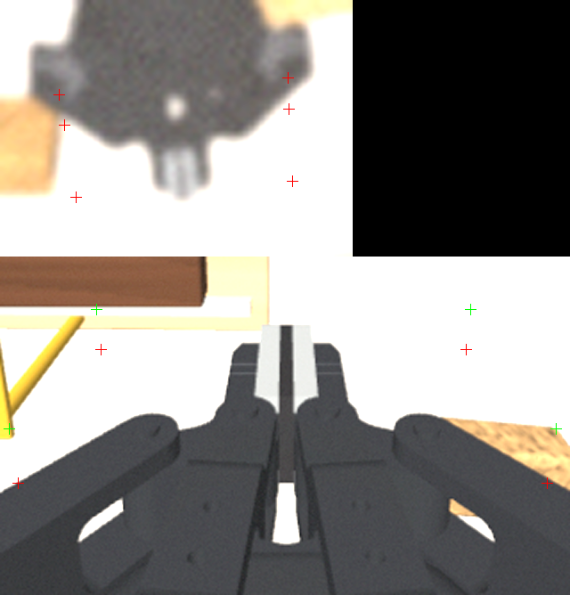

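The linkage is about ±30 mm wide at 52 mm behind the tip, so it fits the ±50 window with roughly 15 mm of height to spare. I'll move above the window and look.

Request:
drive_tool --pt "1 1 -50 0 0" --pt "1 1 -100 0 0" --pt "1 1 -150 0 0" --pt "1 1 -178 0 0" --pt "1 1 -178 0 0" --pt "1 1 -178 20 0" --pt "1 1 -178 40 0" --pt "1 1 -178 40 0" --pt "1 1 -178 40 0"

```text
clock: 6.2
position: [634.6, -202.2, 140.5]
ee_rot: [-0.648, 0.762, 0.001, -0.001]
contact_force: [-0.8, 0.2, 0.1]
gripper_width: -0.1
grasp_force: 0.0
```

Run:
```python
from h import *
s=arm.read_state();print(s["position"],s["contact_force"])
c=cam("wrist",s);im=arm.get_image("wrist");q=[636,-201.6,-.165]
S=arm.get_image("scene")[170:295,190:305]
cv2.imwrite("pics/w4.png",np.hstack([im,cv2.resize(S,(144,156))[:0] if 0 else np.vstack([cv2.resize(S,(156*1,170)),np.zeros((230,156,3),np.uint8)])]))
for X in[(50,-45,122),(50,45,122),(-50,45,122),(-50,-45,122),(0,0,103),(0,0,96),(-20,-18,100),(20,-18,100),(-135,-50,42)]:print(X,proj(c,w(q,[X])).round(1))
```

```text
[ 634.60666512 -202.1893701   140.46394185] [-0.78381752  0.24025137  0.11708277]
(50, -45, 122) [[211.5 164.4]]
(50, 45, 122) [[225.9 316.1]]
(-50, 45, 122) [[396.8 316.3]]
(-50, -45, 122) [[411.3 165. ]]
(0, 0, 103) [[311.7 232.4]]
(0, 0, 96) [[311.8 227.8]]
(-20, -18, 100) [[345.7 202.3]]
(20, -18, 100) [[277.9 202.1]]
(-135, -50, 42) [[497.3 136.3]]
```

View pics/w4.png

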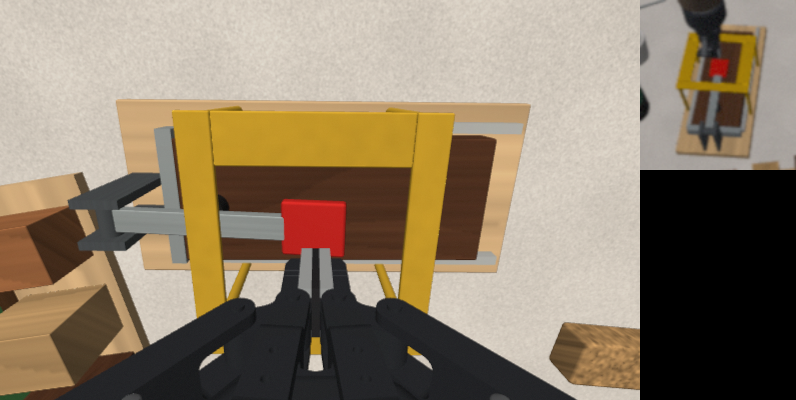

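The window corners and the pad (centre about (313,228)) match the prediction within 2 px, and the board sits against the stop. Going down.

Request:
drive_tool --pt "1 0 -1 20 0" --pt "1 0 -1 34 0" --pt "1 0 -1 40 0" --pt "1 0 -1 46 0" --pt "1 0 -1 52 0" --pt "1 0 -1 58 0" --pt "1 0 -1 62 0" --pt "1 0 -1 66 0" --pt "1 0 -1 66 0"

```text
clock: 7.2
position: [636.2, -202.5, 75.6]
ee_rot: [-0.647, 0.762, -0.0, -0.0]
contact_force: [-1.7, -0.7, 2.0]
gripper_width: -0.2
grasp_force: 1.0
```

Request:
drive_tool --pt "1 0 0 2 0" --pt "1 0 0 4 0" --pt "1 0 0 5 0" --pt "1 0 0 5 0"

```text
clock: 7.6
position: [636.5, -202.5, 71.0]
ee_rot: [-0.648, 0.762, -0.0, 0.0]
contact_force: [-3.1, 0.1, 6.1]
gripper_width: 0.1
grasp_force: 3.3
```

Request:
drive_tool --pt "1 0 0 1 0" --pt "1 0 0 2 0" --pt "1 0 0 3 0" --pt "1 0 0 3 0"

```text
clock: 8.0
position: [636.7, -202.6, 70.8]
ee_rot: [-0.648, 0.762, -0.001, 0.0]
contact_force: [-7.2, 2.0, 16.6]
gripper_width: 0.0
grasp_force: 8.6
```

Request:
drive_tool --pt "1 0 0 1 0" --pt "1 0 0 2 0" --pt "1 0 0 3 0" --pt "1 0 0 3 0"

```text
clock: 8.4
position: [636.8, -202.6, 70.5]
ee_rot: [-0.648, 0.761, -0.002, 0.0]
contact_force: [-11.1, 4.0, 26.7]
gripper_width: 0.4
grasp_force: 13.9
```

Force rises without further travel, so the lever is on its end stop. Backing straight up.

Request:
drive_tool --pt "1 0 0 -15 0" --pt "1 0 0 -40 0" --pt "1 0 0 -80 0" --pt "1 0 0 -120 0" --pt "1 0 0 -160 0" --pt "1 0 0 -160 0" --pt "1 0 0 -160 0"

```text
clock: 9.1
position: [637.1, -202.1, 225.0]
ee_rot: [-0.647, 0.762, -0.001, 0.001]
contact_force: [-0.1, 0.1, -0.4]
gripper_width: 0.1
grasp_force: 0.0
```

Run:
```python
from h import *
s=arm.read_state();print(s["position"],s["contact_force"])
c=cam("wrist",s);q=[636,-201.6,-.165]
a=arm.get_image("side")[205:315,270:440];b=arm.get_image("wrist")
for X in[(0,0,70),(0,0,75),(-135,-50,42),(-135,50,42),(105,-50,40)]:print(X,proj(c,w(q,[X])).round(1))
cv2.imwrite("pics/f.png",np.hstack([b,np.vstack([cv2.resize(a,(158,102)),np.zeros((298,158,3),np.uint8)])]))
```

```text
[ 637.14080794 -202.06348017  224.96844014] [-0.0518478   0.13564599 -0.43490052]
(0, 0, 70) [[316.2 181.5]]
(0, 0, 75) [[316.2 182.9]]
(-135, -50, 42) [[455.2 125. ]]
(-135, 50, 42) [[442.4 220.7]]
(105, -50, 40) [[209.3 123.9]]
```

View pics/f.png

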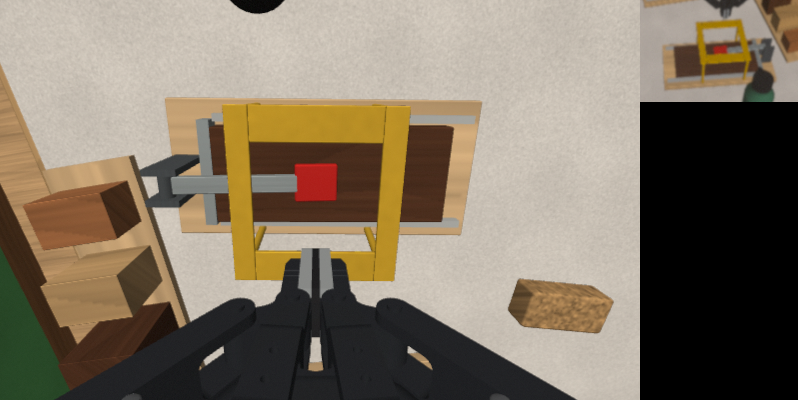

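The board's near corners (454,125) and (443,221) are where home predicts, its far end is on the stop, and the pad at (316,182) matches fully down.

```bash
python3 -c "
from bench import arm
print(arm.job_done())"
```

```text
the job is handed in; nothing more can be done
None
```

I pushed the walnut board home against the steel stop, pressed its red lever down onto its end stop, brought the arm clear and handed the job in at about 9 s; I saw no sign of touching either guard, the maple station or anything else on the bench.

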